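# Clamp a bonded rock specimen in the screw press

## Task

Clamp the glued rock specimen while its resin sets: swing the press arm over it until the arm meets its stop, then wind the knob down until the red foot presses firmly on the specimen, with about 40 N (90 N cracks the glass). Leave it clamped and let go, without shifting the specimen in its nest or disturbing the other things on the bench.

Things in the scene. Friction and masses are not known exactly. Their poses are not given: they have to be found in the camera images.
- press: Bonding press, bolted down: cream cast base, 120 x 200 x 20 mm (x, y, z), with steel pillar and swing arm. Origin on the bench under the centre of the specimen nest, z up. The base spans x -60 to +60, y -62 to +138 mm; the pillar, 25 mm thick, is at x = 0, y = +100 mm and tops out 140 mm over the bench.
- nest (a point): Centre of the steel bed plate's top, 26 mm over the bench, where the specimen stands loose inside four fences 3 mm high.
- pivot (a point): Point on the pillar's axis, the arm's vertical hinge, level with the arm's top face, 115 mm over the bench.
- swing_arm (a joint): Swing of the cream arm about the pillar, rad. 0 = home: at its solid stop, the screw's axis 100 mm from the pillar and right over the nest. Grows as it swings out, clockwise seen from above, to 1.4; closing is anticlockwise. Stiff: stays where left, takes about 8 N of sideways push at the knob. The arm is 34 mm thick, 28 to 44 mm wide.
- knob: Round black knob on top of the screw, 40 mm across, 30 mm high, gripped across from above. Origin on the screw's axis at the knob's underside, z up; at the start 155 mm over the bench, 40 mm over the arm. Clockwise from above drives it DOWN with the screw, 24 mm a turn (3.82 mm per rad). Turns from 0.5 rad anticlockwise of its start to 7.5 rad clockwise.
- knob_top (a point): Centre of the knob's top face. Turning the knob takes about 0.25 N m of constant nut drag, which also holds the screw where it is left (up to some 65 N of clamping); each 10 N of clamping force adds 0.038 N m (40 N: 0.15 N m more than when turning free). The knob sinks as it turns and the grip must sink with it.
- spindle: Steel screw and, under the arm, the sprung round foot, red below, 24 mm across; moves up and down only. Origin on its axis, level with the arm's top at the start. The foot's face is 57 to 65 mm below this origin: a lock nut sets it and the setting is not known, so feel for the contact. After contact the spring gives about 25 N per mm of screw travel.
- specimen: Speckled granite billet 42 x 24 mm on a glass 48 x 28 x 2 mm; 20 mm high in all, 70 g, loose in the nest. Origin at the centre of the glass's underside, z up. With the arm home and the screw as at the start, the foot is 4 to 12 mm above its top.
- spare: Bystander: dark green-grey billet on its glass, 48 x 28 x 20 mm, lying on the bench. Origin at the centre of the underside.
- jar: Bystander: amber jar with a white lid, 52 mm across, 75 mm high. Origin at the centre of the underside.
- slidebox: Bystander: blue slide box with grey lid, 88 x 62 x 34 mm. Origin at the centre of the underside.
Mind the look-alikes: they are no part of the job. What is shaped like the press but yellow is not meant.

How it is judged:
By the outcome, as a careful person would: the job done as asked, in the order asked, and still so for the second after the job is handed in, with the robot touching nothing.
It also fails if it takes over 72 s, if anything falls off the work surface, if the arm or the gripper's body presses on something with over 40 N, if the wrist force passes 120 N, or if a joint passes its speed limit or range.

## Robot

A 6-joint arm with a two-finger parallel gripper is mounted at the origin on the work surface. World frame = base frame: x ahead of the robot, y to its left, z up, the work surface at z = 0. Lengths are in m, angles in degrees, forces in N, time in s.
With the tool pointing down it reaches from about 0.4 to 0.825 m from the base axis. Payload 7 kg.
Tool frame: the origin (TCP) lies midway between the tips of the shut fingers; the grasp point (between the pads) lies 19 mm behind it; z points along the fingers, y is the direction in which the jaws open and shut (so a half turn about z gives the same grasp; the last joint's range is limited). The gripper opens to 88 mm and grips with 3 to 60 N. Pads are 19 mm wide; open, the fingers measure 130 mm over their backs; the gripper's body (78 mm by 193 mm) begins 47 mm behind the grasp point.
Start: joints at [92.137, 20.546, 0.682, 0, -70.136, -16.507], TCP at [0.168, 0.654, 0.227] pointing down, gripper open.
Joint ranges: [-176.03, 176.03], [-82.01, 121.73], [-58.28, 71.71], [-173.87, 95.51], [-174.79, -0.11], [-173.66, 173.66]. Speed limits (degrees/s): [136.94, 136.94, 172.46, 180, 180, 180].

## Interface

Orientations are given as [roll, pitch, yaw] about the fixed x, y, z axes, in that order (R = Rz(yaw) Ry(pitch) Rx(roll)).
In Python, from plant import get_state, capture, get_calibration, close_job, boxes_of, cut_out gives the robot as it stands.
- The arm moves only by the tool apply_moves, never from a script. Its argument "commands" is a list of rows, each an object with "grip": the closure, from 0 (fully open) to 1 (shut); "slide": the shift along the tool's x, y, z in m, a list of three; "roll": the turn about the tool's z in degrees. In form: [{"grip": grip, "slide": [x, y, z], "roll": roll}, ...]. A call has 1 to 5 rows; each row is the pose to reach, as a shift and turn from the pose commanded when the call began, along the tool's axes at that moment; what a row does not reach only later rows make up. A row lasts 1/8 s, in which the tool goes at most 62.5 mm and 10.7 degrees, less where a joint would pass 70% of its speed; a pose out of reach is approached as far as the arm can. A call with a gripper value outside its range is refused whole. The fingers move at their own pace and stop on an object; "grip_force" is the grip in N (left out, the last holds). Time passes only in rows, so rows that repeat a pose let the fingers close. It gives the time, the measured TCP pose, the force and the opening at its end, in the units of the state.
- get_state(): the state, without advancing time (a new reading comes with each control period).
- capture(name): name is "scene" or "top" or "wrist"; returns (picture, depth): 384x512x3 uint8, red, green, blue; 384x512 float32, m along the optical axis (not along the pixel's ray), 0 where there is no reading.
- get_calibration(name): a dict with "mtx" (3x3 intrinsics, pixels), "R" (3x3) and "t" (3): a world point X has camera coordinates R X + t. Camera axes: x right, y down, z forward; pixel columns grow to the right and rows downward; lengths in m; the calibration is good to about 2 mm. A picture is of the moment at which its call begins: read the wrist's pose just before it. get_calibration takes no time and is no camera call; for the wrist camera it gives the pose at the moment of the call.
- close_job(): hands the job in, once; it reports no verdict.
Trained networks look in the newest picture that a camera, given by its name, has taken for a name from the list of things; names that differ only in an ending like _2 or _b are one class to them, and where a whole thing is asked for, a point or a joint stands for the part that bears it (a point fixed in the world has none). Each returns a list of dicts, best first, with "score" (0 to 1); they miss things now and then, are a little off and sometimes report something else, mostly with a low value. They report only what shows in the picture. A call takes as long as a camera call. They do not tell look-alikes from the thing itself.
- boxes_of(name, camera): "position" ([x, y, z] in m, in the coordinates of the camera as it stood for that picture, good to about 4 mm: the middle of the surface that is visible of it).
- cut_out(name, camera): "mask" (384x512 bool, what is visible of it).
The state is a dict: "time_s": time; "joints": joint angles; "qd": joint speeds; "joint_torque": joint torques, N m; "tcp_pos": TCP position; "eef_rot": TCP orientation; "contact_force": force on the tool from outside, world axes, zero at the start; "moment": the same for the moment, N m; "gripper_width": finger opening in m.
Only numpy, scipy, OpenCV 4.12 (cv2) and the standard library are available. Lean on these libraries where they do the work, as an engineer would, in place of code of your own. Each camera call takes 0.05 s, during which the arm holds its last target.

## Working session

There is one attempt and no reset: what is moved stays moved. The work goes in short steps, Python scripts to look and compute and a tool call to move; the robot and the scene stay as the last step left them, time stands still between calls to the robot, and variables do not carry over. Pictures are saved under pics/ and viewed, and the job is handed in when it is done.

Besides the shell and the picture viewer there is one more tool, called after "Request:" as a command line: name --argument value ..., lists and objects as JSON in quotes. apply_moves: Moves the arm, as the interface text tells. Its arguments: {"type":"object","properties":{"commands":{"type":"array"},"grip_force":{"type":"number"}},"required":["commands"]}

```bash
mkdir -p pics; ls
python3 - <<'E'
from plant import *
import cv2
print(get_state())
for n in ["scene","top","wrist"]:
    p,d=capture(n); cv2.imwrite(f"pics/{n}0.png",p[:,:,::-1]); c=get_calibration(n); print(n,c)
E
```

```text
pics
{'time_s': 0.0, 'joints': array([ 9.21375371e+01,  2.05905259e+01,  6.34438545e-01, -2.11349459e-02,
       -7.01375109e+01, -1.65046761e+01]), 'qd': array([ 0.0517019 ,  0.06758633, -0.04222545, -0.05807357, -0.01196296,
       -0.00381734]), 'joint_torque': array([-8.07803626e-04, -5.82713842e+01,  2.93068850e+01,  6.99778005e+00,
        7.14774389e-03, -1.51418249e-04]), 'tcp_pos': array([0.16741473, 0.65339496, 0.22563483]), 'eef_rot': array([ 1.79904613e+02, -7.54366748e-03, -1.43743299e+01]), 'contact_force': array([-1.145351  , -0.23736494,  1.24008159]), 'moment': array([0.03805742, 0.02731853, 0.00375235]), 'gripper_width': 0.08746271535584219}
scene {'mtx': array([[386.36506145,   0.        , 251.52946568],
       [  0.        , 386.36506145, 192.28473592],
       [  0.        ,   0.        ,   1.        ]]), 'R': array([[-0.63875828,  0.76931101, -0.01218295],
       [ 0.58590677,  0.47609283, -0.65578112],
       [-0.49869942, -0.42602369, -0.75485277]]), 't': array([ 0.41165252, -0.25889029,  1.11460334])}
top {'mtx': array([[415.12811582,   0.        , 260.99955222],
       [  0.        , 415.12811582, 191.91714294],
       [  0.        ,   0.        ,   1.        ]]), 'R': array([[-0.0227749 , -0.99947816,  0.02290647],
       [-0.99135991,  0.01961752, -0.12969454],
       [ 0.12917749, -0.02566234, -0.99128937]]), 't': array([-0.01903871,  0.64057559,  0.82716552])}
wrist {'mtx': array([[305.36450476,   0.        , 258.47657249],
       [  0.        , 305.36450476, 197.75501639],
       [  0.        ,   0.        ,   1.        ]]), 'R': array([[-0.2490665 , -0.96848406,  0.00212272],
       [-0.92802657,  0.23928774,  0.28549618],
       [-0.27700644,  0.06913759, -0.9583775 ]]), 't': array([ 0.6733588 , -0.03637136,  0.39112237])}
```

View pics/scene0.png

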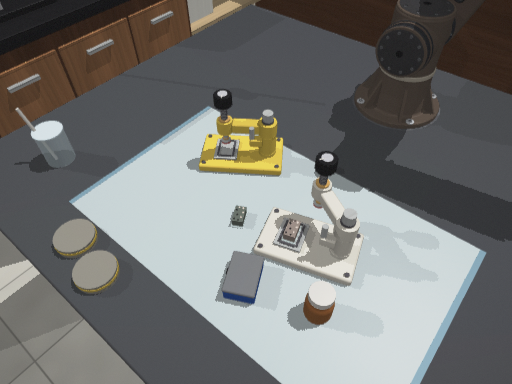

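View pics/top0.png

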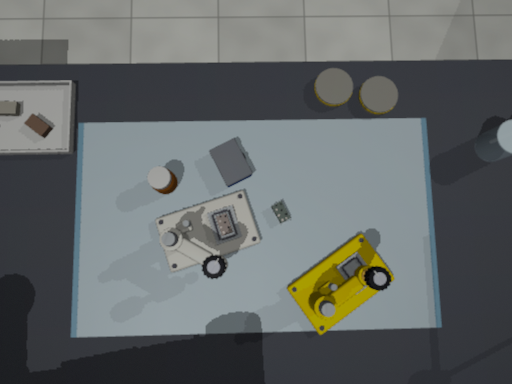

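View pics/wrist0.png

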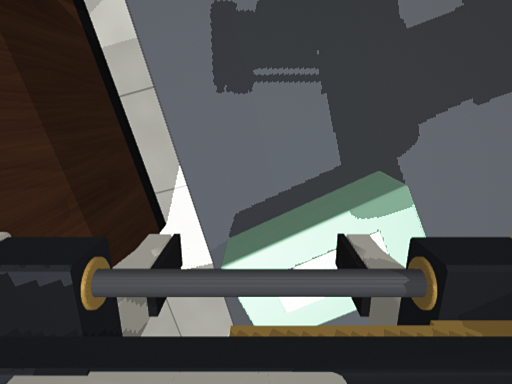

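The scene and top views show two presses. The cream one is at top px (208,230), with its knob at (214,266), its nest at (224,225) and its pillar at (172,240). The yellow one, at (340,283), is the look-alike. The cream one is meant; I'll measure it and confirm in a crop.

```bash
cat > h.py <<'E'
from plant import *
import numpy as np, cv2
def world(cal,u,v,z):
    K=cal["mtx"];p=np.array([(u-K[0,2])/K[0,0]*z,(v-K[1,2])/K[1,1]*z,z]);return cal["R"].T@(p-cal["t"])
def w2(cal,p): return cal["R"].T@(np.array(p)-cal["t"])
def proj(cal,X):
    c=cal["R"]@np.array(X)+cal["t"];q=cal["mtx"]@c;return q[:2]/q[2]
def cloud(cal,d,m):
    v,u=np.nonzero(m&(d>0));z=d[v,u];K=cal["mtx"]
    P=np.c_[(u-K[0,2])/K[0,0]*z,(v-K[1,2])/K[1,1]*z,z];return (P-cal["t"])@cal["R"]
E
python3 - <<'E'
from h import *
np.set_printoptions(precision=4,suppress=True)
for n in ["top","scene"]:
    p,d=capture(n);c=get_calibration(n)
    if n=="top": cv2.imwrite("pics/crop1.png",cv2.resize(p[170:300,130:290,::-1],None,fx=5,fy=4.6,interpolation=cv2.INTER_CUBIC)[:600])
    for k in ["press","knob","specimen","nest","pivot","swing_arm","spare","jar","slidebox"]:
        for r in boxes_of(k,n)[:3]:
            print(n,k,round(r["score"],2),w2(c,r["position"]),proj(c,w2(c,r["position"])))
    for r in cut_out("knob",n)[:3]:
        P=cloud(c,d,r["mask"]); zt=P[:,2].max(); T=P[P[:,2]>np.percentile(P[:,2],90)-0.006]
        print("knobmask",n,round(r["score"],2),len(P),zt,T.mean(0),(T.max(0)+T.min(0))/2,np.ptp(T,axis=0))
    # bright cream base
    for r in cut_out("press",n)[:2]:
        P=cloud(c,d,r["mask"]);B=P[(abs(P[:,2]-0.02)<0.004)]
        print("press",len(B),cv2.minAreaRect((B[:,:2]*1000).astype(np.float32)),B[:,2].mean())
        Q=P[P[:,2]>0.13];print("high",len(Q),Q.mean(0),P[:,2].max())
E
```

```text
top press 0.86 [ 0.4537 -0.1874  0.02  ] [336.5121 279.8721]
top press 0.85 [0.5525 0.0812 0.0224] [207.6782 235.3624]
top knob 0.95 [ 0.4721 -0.222   0.1862] [375.9455 276.2538]
top knob 0.78 [0.4947 0.0552 0.1859] [213.2133 266.7155]
top specimen 0.52 [0.5733 0.0435 0.0459] [224.8106 224.5115]
top nest 0.89 [ 0.4523 -0.1867  0.019 ] [336.118  280.5635]
top nest 0.65 [0.557  0.0816 0.02  ] [207.6178 233.2785]
top pivot 0.97 [0.5565 0.0796 0.0138] [208.8324 233.6038]
top pivot 0.76 [ 0.452  -0.1888  0.022 ] [337.4202 280.7639]
top swing_arm 0.88 [0.5141 0.0886 0.1189] [198.4136 254.8251]
top swing_arm 0.67 [ 0.4544 -0.2016  0.1166] [354.5707 283.4541]
top spare 0.49 [ 0.5975 -0.0726  0.0184] [279.8393 212.6735]
top jar 0.9 [0.6628 0.1679 0.0787] [160.9789 180.2206]
top slidebox 0.72 [0.7052 0.0301 0.0325] [230.8016 162.7508]
knobmask top 0.87 537 0.18892683584444298 [ 0.4693 -0.2266  0.1849] [ 0.4696 -0.2274  0.1848] [0.0391 0.0407 0.0082]
knobmask top 0.65 486 0.18888619723005964 [0.4955 0.0563 0.1844] [0.4951 0.0567 0.1846] [0.0388 0.0395 0.0085]
press 3242 ((564.4915771484375, 83.
[... 1223 characters left out ...]
671 0.091  0.0198] [310.7182 243.7769]
scene slidebox 0.64 [0.508  0.0607 0.1823] [324.3951 163.5482]
scene slidebox 0.57 [0.7142 0.0365 0.0379] [242.3883 274.5557]
knobmask scene 0.86 325 0.18800458043094814 [ 0.4728 -0.2232  0.1854] [ 0.4709 -0.2236  0.1844] [0.0367 0.0368 0.0071]
knobmask scene 0.64 463 0.18825589788499117 [0.4988 0.059  0.1852] [0.4971 0.0579 0.1845] [0.0375 0.0389 0.0074]
knobmask scene 0.36 6866 0.18825589788499117 [0.5147 0.083  0.1646] [0.5176 0.0965 0.157 ] [0.0838 0.1192 0.0625]
press 1775 ((448.8363342285156, -193.43934631347656), (121.30422973632812, 198.9065704345703), 34.35429000854492) 0.020739584433267313
high 478 [ 0.4632 -0.204   0.1665] 0.18800458043094814
```

View pics/crop1.png

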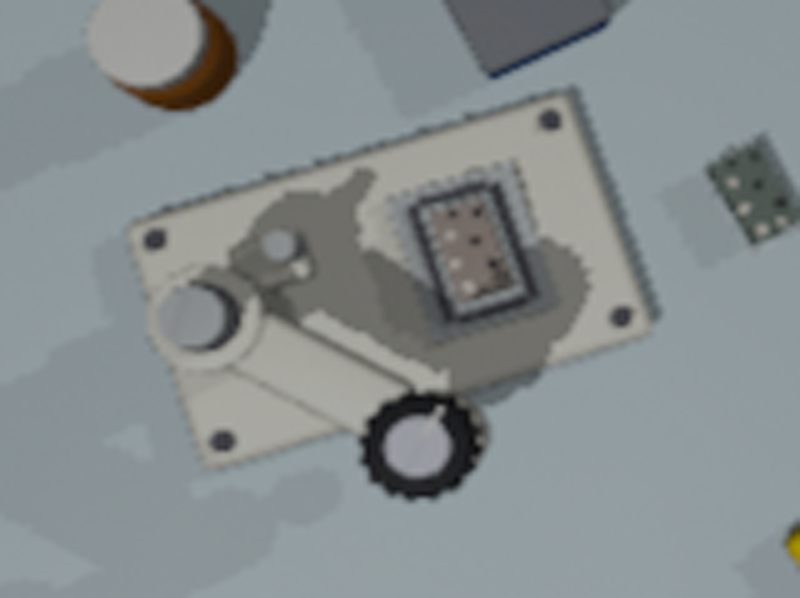

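The crop confirms the cream press. Base centre is (0.5645, 0.083), yaw about 17.3°, and the knob is about 100 mm from the pillar, as it should be. The arm is open by roughly 48°. Moving over to the knob.

Request:
apply_moves --commands '[{"grip": 0, "slide": [0.04, 0.043, 0], "roll": 0}, {"grip": 0, "slide": [0.08, 0.086, 0], "roll": 0}, {"grip": 0, "slide": [0.12, 0.128, 0], "roll": 0}, {"grip": 0, "slide": [0.16, 0.171, 0], "roll": 0}, {"grip": 0, "slide": [0.2, 0.213, 0], "roll": 0}]'

```text
time_s: 1.98
tcp_pos: [0.309, 0.3962, 0.2269]
eef_rot: [-180.0, -0.0, -14.3]
contact_force: [0.5, 0.4, 0.9]
gripper_width: 0.0878
```

Request:
apply_moves --commands '[{"grip": 0, "slide": [0.04, 0.043, 0], "roll": 0}, {"grip": 0, "slide": [0.08, 0.086, 0], "roll": 0}, {"grip": 0, "slide": [0.12, 0.128, 0], "roll": 0}, {"grip": 0, "slide": [0.16, 0.171, 0], "roll": 0}, {"grip": 0, "slide": [0.2, 0.213, 0], "roll": 0}]'

```text
time_s: 2.6
tcp_pos: [0.45, 0.1402, 0.2271]
eef_rot: [-179.9, -0.1, -14.3]
contact_force: [0.7, 0.6, -0.5]
gripper_width: 0.0878
```

Request:
apply_moves --commands '[{"grip": 0, "slide": [0.033, 0.035, 0], "roll": -10}, {"grip": 0, "slide": [0.065, 0.069, 0], "roll": -20}, {"grip": 0, "slide": [0.065, 0.069, 0.005], "roll": -30}, {"grip": 0, "slide": [0.065, 0.069, 0.01], "roll": -32}, {"grip": 0, "slide": [0.065, 0.069, 0.01], "roll": -32}]'

```text
time_s: 3.22
tcp_pos: [0.4947, 0.0592, 0.2163]
eef_rot: [180.0, 0.0, 17.5]
contact_force: [-0.6, 0.3, 0.2]
gripper_width: 0.0875
```

Run:
```python
from h import *
np.set_printoptions(precision=4,suppress=True)
s=get_state();print(s["time_s"],s["tcp_pos"],s["eef_rot"],s["joints"],s["contact_force"],s["moment"])
P=[]
for n in ["wrist","top"]:
    c=get_calibration(n);p,d=capture(n);cv2.imwrite(f"pics/{n}1.png",p[:,:,::-1])
    for r in cut_out("knob",n)[:2]:
        P=cloud(c,d,r["mask"]);T=P[P[:,2]>0.178]
        print(n,r["score"],len(T),T.mean(0) if len(T) else 0,(T.max(0)+T.min(0))/2 if len(T) else 0,np.ptp(T,axis=0) if len(T) else 0)
```

```text
3.225 [0.4947 0.0592 0.2163] [179.9983   0.034   17.4841] [ 29.4531   4.1993 -21.9719  -0.0061 -63.8624  78.0336] [-0.5878  0.2728  0.1923] [-0.0308 -0.003  -0.0335]
wrist 0.78 2615 [0.4975 0.056  0.1845] [0.4958 0.0556 0.1827] [0.0405 0.0401 0.0093]
wrist 0.63 0 0 0 0
top 0.87 439 [ 0.4695 -0.2261  0.1849] [ 0.4697 -0.2271  0.1834] [0.0388 0.0403 0.0107]
```

View pics/wrist1.png

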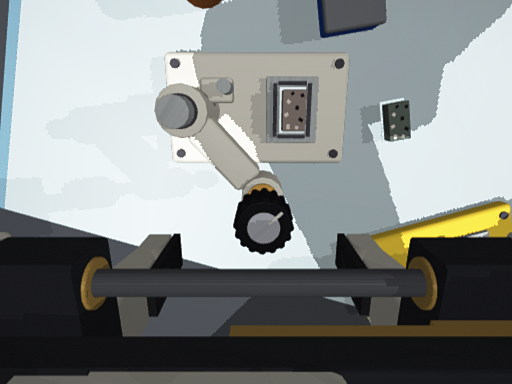

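View pics/top1.png

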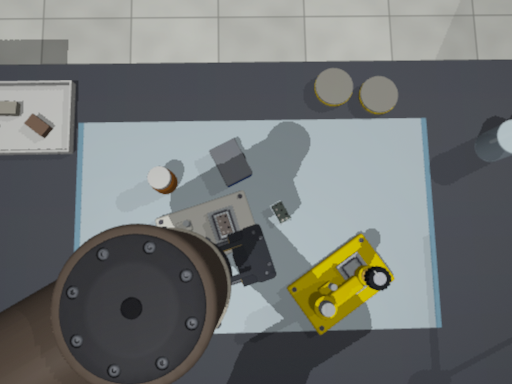

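The wrist view shows the cream press with its knob at (263,222) and nothing near it, and the yellow press edge at lower right. The knob centre is about (0.4957, 0.0565), so the tool is within 3 mm of it. Descending.

Request:
apply_moves --commands '[{"grip": 0, "slide": [0, 0.003, 0.02], "roll": 0}, {"grip": 0, "slide": [0, 0.003, 0.04], "roll": 0}, {"grip": 0, "slide": [0, 0.003, 0.055], "roll": 0}, {"grip": 0, "slide": [0, 0.003, 0.064], "roll": 0}, {"grip": 0, "slide": [0, 0.003, 0.064], "roll": 0}]' --grip_force 40

```text
time_s: 4.05
tcp_pos: [0.4959, 0.0561, 0.1522]
eef_rot: [180.0, 0.0, 17.6]
contact_force: [-0.0, 0.2, 0.8]
gripper_width: 0.0876
```

Request:
apply_moves --commands '[{"grip": 0.4, "slide": [0, 0, 0], "roll": 0}, {"grip": 0.5, "slide": [0, 0, 0], "roll": 0}, {"grip": 0.6, "slide": [0, 0, 0], "roll": 0}, {"grip": 0.7, "slide": [0, 0, 0], "roll": 0}, {"grip": 0.7, "slide": [0, 0, 0], "roll": 0}]'

```text
time_s: 4.68
tcp_pos: [0.4961, 0.0561, 0.1526]
eef_rot: [-180.0, -0.0, 17.6]
contact_force: [-1.3, -0.1, -0.1]
gripper_width: 0.0435
```

Run:
```python
from h import *
np.set_printoptions(precision=4,suppress=True)
s=get_state();print(s)
p,d=capture("wrist");cv2.imwrite("pics/wrist2.png",p[:,:,::-1])
p,d=capture("scene");cv2.imwrite("pics/scene2.png",cv2.resize(p[100:300,200:460,::-1],None,fx=3,fy=3))
```

```text
{'time_s': 4.675, 'joints': array([ 29.0442,   7.6433, -27.126 ,   0.0008, -55.2236,  78.5839]), 'qd': array([-0.0187,  0.1282, -0.0744, -0.0678,  0.0473, -0.0065]), 'joint_torque': array([ -0.0016, -36.6941,  25.7066,   6.031 ,   0.0839,  -0.0003]), 'tcp_pos': array([0.4961, 0.0561, 0.1526]), 'eef_rot': array([-179.9992,   -0.0072,   17.6285]), 'contact_force': array([-1.2675, -0.1076, -0.0796]), 'moment': array([-0.0563,  0.0566, -0.0168]), 'gripper_width': 0.04351646557830828}
```

View pics/wrist2.png

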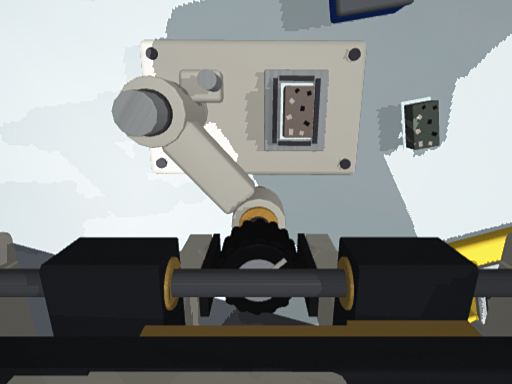

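View pics/scene2.png

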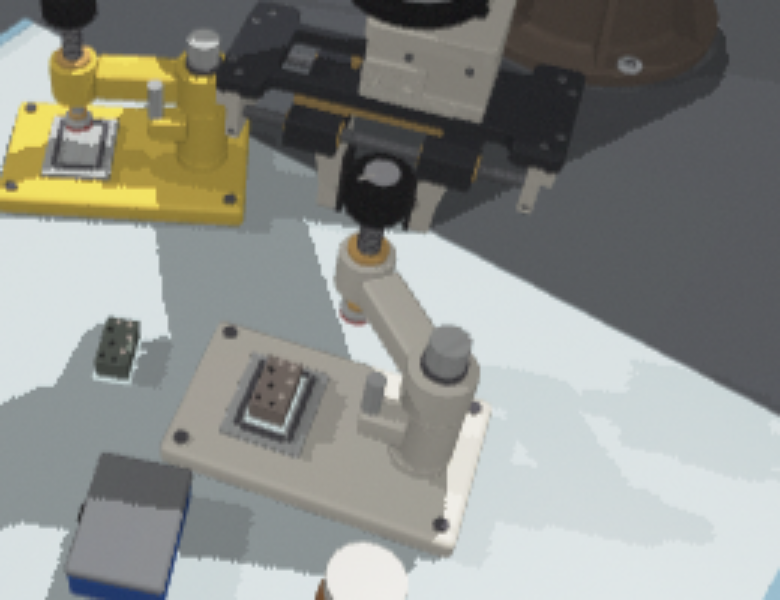

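The wrist view shows the knob centred at (262,275) between the pads, with the opening at 43.5 mm. I'll hold until it is fully gripped.

Request:
apply_moves --commands '[{"grip": 0.8, "slide": [0, 0, 0], "roll": 0}, {"grip": 0.8, "slide": [0, 0, 0], "roll": 0}, {"grip": 0.8, "slide": [0, 0, 0], "roll": 0}]' --grip_force 45

```text
time_s: 5.15
tcp_pos: [0.496, 0.0562, 0.1526]
eef_rot: [-180.0, -0.0, 17.6]
contact_force: [-1.0, 2.3, 0.6]
gripper_width: 0.0374
```

Run:
```python
from h import *
np.set_printoptions(precision=4,suppress=True)
s=get_state();print(s)
t=s["tcp_pos"][:2]; yaw=s["eef_rot"][2]
nest=np.array([.5758,.0470]);piv=np.array([.5461,.1425])
for piv in [np.array([.5461,.1425])]:
    r=t-piv; print("r",np.linalg.norm(r), "head",np.degrees(np.arctan2(r[1],r[0])))
```

```text
{'time_s': 5.15, 'joints': array([ 29.0523,   7.6496, -27.1232,  -0.0027, -55.2246,  78.5834]), 'qd': array([-0.0198, -0.0546,  0.0479,  0.0041, -0.0088,  0.0461]), 'joint_torque': array([ -0.5517, -36.1399,  25.4175,   6.2748,   0.1801,   0.0112]), 'tcp_pos': array([0.496 , 0.0562, 0.1526]), 'eef_rot': array([-179.9973,   -0.0021,   17.6341]), 'contact_force': array([-1.0203,  2.2504,  0.597 ]), 'moment': array([ 0.3509,  0.3429, -0.0441]), 'gripper_width': 0.037371063337504756}
r 0.09979748142421527 head -120.10429510182597
```

The knob is gripped, and the grip sits 99.8 mm from the pivot. Working out the arc in the tool's axes.

```bash
cat > arc.py <<'E'
from h import *
np.set_printoptions(precision=4,suppress=True)
def arc(steps,piv=(.5461,.1425)):
    s=get_state();t=s["tcp_pos"][:2];y=np.radians(s["eef_rot"][2]);piv=np.array(piv)
    print(s["time_s"],t,np.degrees(y),"F",s["contact_force"],"M",s["moment"],"J",s["joints"])
    r=t-piv;h=np.arctan2(r[1],r[0]);print("r",np.linalg.norm(r),"head",np.degrees(h))
    for a in steps:
        d=piv+.1*np.array([np.cos(h+np.radians(a)),np.sin(h+np.radians(a))])-t
        print(a,[round(d@[np.cos(y),np.sin(y)],4),round(d@[np.sin(y),-np.cos(y)],4)],"roll",-a)
E
python3 -c "
from arc import *
arc([4,9,14,19,24])"
```

```text
5.15 [0.496  0.0562] 17.634123379944537 F [-1.0203  2.2504  0.597 ] M [ 0.3509  0.3429 -0.0441] J [ 29.0523   7.6496 -27.1232  -0.0027 -55.2246  78.5834]
r 0.09979748142421527 head -120.10429510182597
4 [np.float64(0.0047), np.float64(0.0051)] roll -4
9 [np.float64(0.0113), np.float64(0.0109)] roll -9
14 [np.float64(0.0183), np.float64(0.016)] roll -14
19 [np.float64(0.0258), np.float64(0.0206)] roll -19
24 [np.float64(0.0336), np.float64(0.0244)] roll -24
```

Request:
apply_moves --commands '[{"grip": 0.8, "slide": [0.0047, 0.0051, 0], "roll": -4}, {"grip": 0.8, "slide": [0.0113, 0.0109, 0], "roll": -9}, {"grip": 0.8, "slide": [0.0183, 0.016, 0], "roll": -14}, {"grip": 0.8, "slide": [0.0258, 0.0206, 0], "roll": -19}, {"grip": 0.8, "slide": [0.0336, 0.0244, 0], "roll": -24}]'

```text
time_s: 5.78
tcp_pos: [0.5347, 0.0432, 0.1526]
eef_rot: [-179.9, 0.1, 41.8]
contact_force: [-6.7, 3.6, 6.4]
gripper_width: 0.0372
```

```bash
python3 -c "
from arc import *
arc([5,10,14,17,20])"
```

```text
5.775 [0.5347 0.0432] 41.76370139415453 F [-6.7463  3.5861  6.4129] M [ 1.5875  2.1033 -0.2818] J [ 25.5212  11.1857 -22.6518  -0.0809 -56.2359 106.2875]
r 0.09992268199529877 head -96.55662453321987
5 [np.float64(0.006), np.float64(0.0063)] roll -5
10 [np.float64(0.0126), np.float64(0.012)] roll -10
14 [np.float64(0.0182), np.float64(0.0161)] roll -14
17 [np.float64(0.0226), np.float64(0.019)] roll -17
20 [np.float64(0.0272), np.float64(0.0216)] roll -20
```

Request:
apply_moves --commands '[{"grip": 0.8, "slide": [0.006, 0.0063, 0], "roll": -5}, {"grip": 0.8, "slide": [0.0126, 0.012, 0], "roll": -10}, {"grip": 0.8, "slide": [0.0182, 0.0161, 0], "roll": -14}, {"grip": 0.8, "slide": [0.0226, 0.019, 0], "roll": -17}, {"grip": 0.8, "slide": [0.0272, 0.0216, 0], "roll": -20}]'

```text
time_s: 6.4
tcp_pos: [0.5691, 0.0452, 0.1526]
eef_rot: [-179.9, 0.0, 61.7]
contact_force: [-7.0, 3.7, 6.5]
gripper_width: 0.0371
```

```bash
python3 -c "
from arc import *
arc([1,2,3,4,5,6])"
```

```text
6.4 [0.5691 0.0452] 61.69575617445292 F [-6.956   3.7257  6.4636] M [ 1.3629  2.3816 -0.3424] J [ 24.1269  14.3199 -18.4412  -0.0793 -57.3412 127.6116]
r 0.09997243440615412 head -76.7157172047647
1 [np.float64(0.0011), np.float64(0.0013)] roll -1
2 [np.float64(0.0023), np.float64(0.0026)] roll -2
3 [np.float64(0.0036), np.float64(0.0038)] roll -3
4 [np.float64(0.0048), np.float64(0.0051)] roll -4
5 [np.float64(0.006), np.float64(0.0063)] roll -5
6 [np.float64(0.0073), np.float64(0.0075)] roll -6
```

Request:
apply_moves --commands '[{"grip": 0.8, "slide": [0.0011, 0.0013, 0], "roll": -1}, {"grip": 0.8, "slide": [0.0023, 0.0026, 0], "roll": -2}, {"grip": 0.8, "slide": [0.0036, 0.0038, 0], "roll": -3}, {"grip": 0.8, "slide": [0.0036, 0.0038, 0], "roll": -3}]'

```text
time_s: 6.9
tcp_pos: [0.5742, 0.0466, 0.1526]
eef_rot: [-179.9, 0.0, 64.6]
contact_force: [-5.6, 3.5, 4.7]
gripper_width: 0.0376
```

```bash
python3 -c "
from arc import *
arc([0.5,1,1.5,2])"
```

```text
6.9 [0.5742 0.0466] 64.6306979136925 F [-5.5846  3.5412  4.65  ] M [ 1.168   2.0011 -0.1327] J [ 24.0461  14.7753 -17.8155  -0.0666 -57.5005 130.6204]
r 0.09995442641684457 head -73.6980278307228
0.5 [np.float64(0.0005), np.float64(0.0007)] roll -0.5
1 [np.float64(0.0011), np.float64(0.0013)] roll -1
1.5 [np.float64(0.0017), np.float64(0.002)] roll -1.5
2 [np.float64(0.0023), np.float64(0.0026)] roll -2
```

Request:
apply_moves --commands '[{"grip": 0.8, "slide": [0.0005, 0.0007, 0], "roll": -0.5}, {"grip": 0.8, "slide": [0.0011, 0.0013, 0], "roll": -1}, {"grip": 0.8, "slide": [0.0011, 0.0013, 0], "roll": -1}]'

```text
time_s: 7.28
tcp_pos: [0.5757, 0.047, 0.1526]
eef_rot: [-179.9, 0.0, 65.6]
contact_force: [-6.2, 3.4, 5.3]
gripper_width: 0.0377
```

```bash
python3 -c "
from arc import *
arc([0.5,1,1.5,2])"
```

```text
7.275 [0.5757 0.047 ] 65.6133092350811 F [-6.2167  3.4279  5.2828] M [ 1.1794  2.1719 -0.1844] J [ 24.0175  14.9174 -17.6135  -0.0758 -57.568  131.6365]
r 0.09997682894891995 head -72.80575159538266
0.5 [np.float64(0.0006), np.float64(0.0007)] roll -0.5
1 [np.float64(0.0012), np.float64(0.0013)] roll -1
1.5 [np.float64(0.0017), np.float64(0.002)] roll -1.5
2 [np.float64(0.0023), np.float64(0.0026)] roll -2
```

Request:
apply_moves --commands '[{"grip": 0.8, "slide": [0.0006, 0.0007, 0], "roll": -0.5}, {"grip": 0.8, "slide": [0.0012, 0.0013, 0], "roll": -1}, {"grip": 0.8, "slide": [0.0012, 0.0013, 0], "roll": -1}]'

```text
time_s: 7.65
tcp_pos: [0.5764, 0.0472, 0.1526]
eef_rot: [-179.8, 0.1, 66.6]
contact_force: [-9.9, 4.3, 9.0]
gripper_width: 0.0375
```

```bash
python3 -c "
from arc import *
arc([0.5,1,1.5,2])"
```

```text
7.65 [0.5764 0.0472] 66.60433363732197 F [-9.9042  4.2552  9.0368] M [ 1.0761  3.5096 -0.2512] J [ 24.0002  15.0416 -17.4337  -0.0883 -57.7258 132.6513]
r 0.09998520763619902 head -72.37431968455373
0.5 [np.float64(0.0006), np.float64(0.0007)] roll -0.5
1 [np.float64(0.0011), np.float64(0.0013)] roll -1
1.5 [np.float64(0.0017), np.float64(0.002)] roll -1.5
2 [np.float64(0.0023), np.float64(0.0026)] roll -2
```

Force is rising and travel is lagging, which looks like the stop. One more small push to confirm.

Request:
apply_moves --commands '[{"grip": 0.8, "slide": [0.0006, 0.0007, 0], "roll": 0}, {"grip": 0.8, "slide": [0.0009, 0.001, 0], "roll": 0}, {"grip": 0.8, "slide": [0.0009, 0.001, 0], "roll": 0}]'

```text
time_s: 8.02
tcp_pos: [0.5765, 0.0472, 0.1525]
eef_rot: [-179.7, 0.2, 66.6]
contact_force: [-14.7, 2.3, 11.9]
gripper_width: 0.0372
```

Run:
```python
from arc import *
arc([-0.5,-1])
p,d=capture("scene");cv2.imwrite("pics/scene3.png",cv2.resize(p[120:290,230:390,::-1],None,fx=3.5,fy=3.5,interpolation=cv2.INTER_CUBIC))
```

```text
8.025 [0.5765 0.0472] 66.58927012908164 F [-14.7399   2.2804  11.9382] M [ 0.9428  5.0319 -0.206 ] J [ 23.9845  15.1275 -17.3166  -0.1066 -57.883  132.6612]
r 0.10002082475835292 head -72.32013960526929
-0.5 [np.float64(-0.0006), np.float64(-0.0007)] roll 0.5
-1 [np.float64(-0.0011), np.float64(-0.0013)] roll 1
```

View pics/scene3.png

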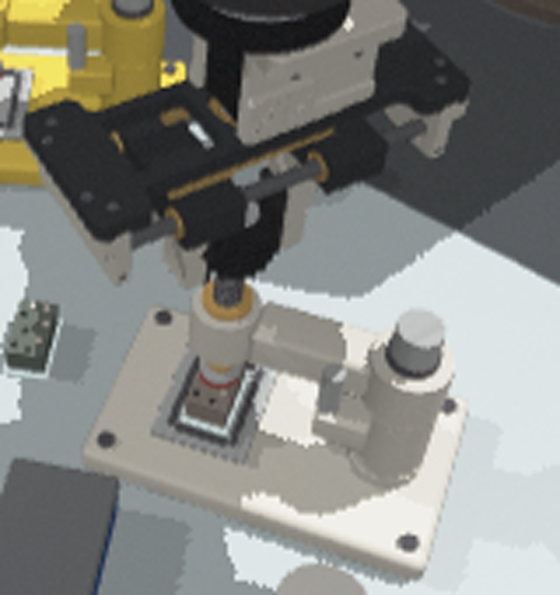

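The arm is home: the tool stopped moving while the sideways force rose to 15 N, and the picture shows the arm against its stop peg at (335,390) with the foot over the specimen. Relieving the side load, then starting to wind while sinking 0.067 mm/deg.

Request:
apply_moves --commands '[{"grip": 0.8, "slide": [-0.0006, -0.0007, 0], "roll": 0}, {"grip": 0.8, "slide": [-0.0012, -0.0014, 0], "roll": 0}, {"grip": 0.8, "slide": [-0.0012, -0.0014, 0], "roll": 0}]' --grip_force 55

```text
time_s: 8.45
tcp_pos: [0.5763, 0.0472, 0.1526]
eef_rot: [-179.9, 0.1, 66.6]
contact_force: [-8.1, 2.4, 7.6]
gripper_width: 0.0373
```

```bash
cat > m.py <<'E'
from arc import *
import json,sys
def m(n=4):
    M=[]
    for i in range(n):
        s=get_state(); M.append([*s["contact_force"],*s["moment"],s["joint_torque"][5]]); 
        if i<n-1: capture("wrist")
    print(s["time_s"],"tcp",s["tcp_pos"],"rot",s["eef_rot"],"J6",s["joints"][5],"w",s["gripper_width"])
    print("F,M,t6",np.mean(M,0),"sdMz",np.std(np.array(M)[:,5:],axis=0))
m(int(sys.argv[1]) if len(sys.argv)>1 else 4)
E
python3 m.py
```

```text
8.6 tcp [0.5763 0.0472 0.1526] rot [-179.8498    0.0674   66.5991] J6 132.63347120299588 w 0.03697557125147867
F,M,t6 [-8.2741  2.831   7.3521  1.0609  2.8166 -0.2646  0.2627] sdMz [0.0195 0.0005]
```

Request:
apply_moves --commands '[{"grip": 0.8, "slide": [0, 0, 0.0003], "roll": 5}, {"grip": 0.8, "slide": [0, 0, 0.0008], "roll": 12}, {"grip": 0.8, "slide": [0, 0, 0.0013], "roll": 20}, {"grip": 0.8, "slide": [0, 0, 0.002], "roll": 30}, {"grip": 0.8, "slide": [0, 0, 0.0027], "roll": 40}]'

```text
time_s: 9.22
tcp_pos: [0.5765, 0.0471, 0.1499]
eef_rot: [-180.0, 0.1, 26.3]
contact_force: [-7.8, 2.1, 7.1]
gripper_width: 0.0372
```

```bash
python3 m.py
```

```text
9.375 tcp [0.5765 0.0471 0.1499] rot [-179.9436    0.1417   26.5309] J6 92.56294785562929 w 0.037181630733633154
F,M,t6 [-7.3391  2.4205  7.3009  0.7926  2.7065 -0.1174  0.3764] sdMz [0.22   1.3812]
```

```bash
cat > m.py <<'E'
from arc import *
import sys
n=int(sys.argv[1]) if len(sys.argv)>1 else 4
M=[]
for i in range(n):
    s=get_state(); M.append([*s["contact_force"],*s["moment"],s["joint_torque"][5]])
    if i<n-1: capture("wrist")
M=np.array(M)
print(s["time_s"],"tcp",s["tcp_pos"],"rot",s["eef_rot"],"J6",s["joints"][5],"w",s["gripper_width"])
print("Mz",M[:,5],"t6",M[:,6],"F",M[1:].mean(0)[:5])
E
python3 m.py 3
```

```text
9.475 tcp [0.5765 0.0471 0.1499] rot [-179.9419    0.1408   26.5926] J6 92.62774739159937 w 0.03707692483734312
Mz [-0.2725 -0.3327 -0.2865] t6 [-0.338   0.128   0.2546] F [-7.0873  2.0808  7.0769  0.7763  2.6689]
```

Request:
apply_moves --commands '[{"grip": 0.8, "slide": [0, 0, 0.0003], "roll": 4}, {"grip": 0.8, "slide": [0, 0, 0.0005], "roll": 8}, {"grip": 0.8, "slide": [0, 0, 0.0008], "roll": 12}, {"grip": 0.8, "slide": [0, 0, 0.0008], "roll": 12}]'

```text
time_s: 9.98
tcp_pos: [0.5765, 0.047, 0.1491]
eef_rot: [-180.0, 0.1, 14.6]
contact_force: [-6.7, 1.6, 6.7]
gripper_width: 0.0373
```

```bash
python3 m.py 4
```

```text
10.125 tcp [0.5765 0.047  0.1491] rot [-179.9781    0.1509   14.6035] J6 80.63724324059602 w 0.036886906856835246
Mz [-0.1399 -0.2702 -0.1957 -0.2102] t6 [-0.2572  0.1007  0.1957  0.2135] F [-7.7042  2.5558  6.8362  0.7395  2.6388]
```

Reading the torque while still turning clockwise is the valid way, since after a stop the wrist rebounds and the drag reverses sign. Moving reads about +0.26 N·m, which matches the free drag. I'll continue in 15° (1 mm) steps.

Request:
apply_moves --commands '[{"grip": 0.8, "slide": [0, 0, 0.0002], "roll": 3}, {"grip": 0.8, "slide": [0, 0, 0.0004], "roll": 6}, {"grip": 0.8, "slide": [0, 0, 0.0006], "roll": 9}, {"grip": 0.8, "slide": [0, 0, 0.0008], "roll": 12}, {"grip": 0.8, "slide": [0, 0, 0.001], "roll": 15}]'

```text
time_s: 10.75
tcp_pos: [0.5765, 0.0469, 0.1481]
eef_rot: [180.0, 0.2, -0.5]
contact_force: [-7.1, 2.0, 6.8]
gripper_width: 0.0369
```

```bash
python3 m.py 2
```

```text
10.8 tcp [0.5765 0.0469 0.1481] rot [179.9628   0.1525  -0.6041] J6 65.41686697973059 w 0.03701835123480669
Mz [0.2458 0.1055] t6 [0.4798 0.2276] F [-7.3832  1.8531  7.0238  0.603   2.6048]
```

Request:
apply_moves --commands '[{"grip": 0.8, "slide": [0, 0, 0.0002], "roll": 3}, {"grip": 0.8, "slide": [0, 0, 0.0004], "roll": 6}, {"grip": 0.8, "slide": [0, 0, 0.0005], "roll": 7}, {"grip": 0.8, "slide": [0, 0, 0.0006], "roll": 8}, {"grip": 0.8, "slide": [0, 0, 0.0006], "roll": 9}]'

```text
time_s: 11.42
tcp_pos: [0.5765, 0.0469, 0.1476]
eef_rot: [179.9, 0.1, -9.4]
contact_force: [-7.2, 0.6, 7.0]
gripper_width: 0.0372
```

```bash
python3 m.py 4
```

```text
11.575 tcp [0.5765 0.0469 0.1476] rot [179.9421   0.1425  -9.3698] J6 56.655357096456214 w 0.037018643629627944
Mz [0.1945 0.0921 0.0824 0.058 ] t6 [ 0.0178 -0.0522 -0.2639 -0.1304] F [-7.7498  0.8922  6.4578  0.5127  2.6289]
```

Request:
apply_moves --commands '[{"grip": 0.8, "slide": [0, 0, 0.0002], "roll": 3}, {"grip": 0.8, "slide": [0, 0, 0.0004], "roll": 6}, {"grip": 0.8, "slide": [0, 0, 0.0006], "roll": 9}, {"grip": 0.8, "slide": [0, 0, 0.0008], "roll": 12}, {"grip": 0.8, "slide": [0, 0, 0.001], "roll": 15}]'

```text
time_s: 12.2
tcp_pos: [0.5765, 0.0468, 0.1466]
eef_rot: [179.9, 0.1, -24.4]
contact_force: [-7.3, 1.8, 7.9]
gripper_width: 0.0372
```

```bash
python3 m.py 2
```

```text
12.25 tcp [0.5765 0.0468 0.1466] rot [179.8964   0.1256 -24.6075] J6 41.416703619211965 w 0.03705479461697901
Mz [0.2183 0.1005] t6 [0.4656 0.2123] F [-7.3444  2.0527  8.2195  0.479   2.7205]
```

Request:
apply_moves --commands '[{"grip": 0.8, "slide": [0, 0, 0.0002], "roll": 3}, {"grip": 0.8, "slide": [0, 0, 0.0004], "roll": 6}, {"grip": 0.8, "slide": [0, 0, 0.0006], "roll": 9}, {"grip": 0.8, "slide": [0, 0, 0.0008], "roll": 12}, {"grip": 0.8, "slide": [0, 0, 0.001], "roll": 15}]'

```text
time_s: 12.88
tcp_pos: [0.5764, 0.0468, 0.1457]
eef_rot: [179.9, 0.1, -39.4]
contact_force: [-7.5, 1.4, 8.7]
gripper_width: 0.037
```

```bash
python3 m.py 2
python3 - <<'E'
from h import *
p,d=capture("scene");cv2.imwrite("pics/scene4.png",cv2.resize(p[180:270,260:350,::-1],None,fx=6,fy=6,interpolation=cv2.INTER_CUBIC))
E
```

```text
12.925 tcp [0.5764 0.0468 0.1457] rot [179.8618   0.0905 -39.596 ] J6 26.42172933417478 w 0.037483357308414844
Mz [0.2877 0.1182] t6 [0.3897 0.137 ] F [-8.4812  0.933   7.7854  0.4534  2.9471]
```

View pics/scene4.png

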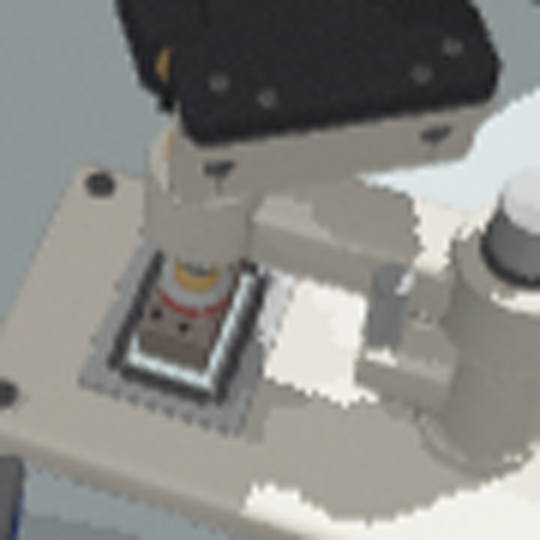

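The foot, with its red band at (195,308) in the crop, is close above the specimen at (170,335), and the torque still reads free. Continuing.

Request:
apply_moves --commands '[{"grip": 0.8, "slide": [0, 0, 0.0002], "roll": 3}, {"grip": 0.8, "slide": [0, 0, 0.0004], "roll": 6}, {"grip": 0.8, "slide": [0, 0, 0.0006], "roll": 9}, {"grip": 0.8, "slide": [0, 0, 0.0008], "roll": 12}, {"grip": 0.8, "slide": [0, 0, 0.001], "roll": 15}]'

```text
time_s: 13.6
tcp_pos: [0.5763, 0.0467, 0.1448]
eef_rot: [179.8, 0.0, -54.4]
contact_force: [-7.9, 1.1, 9.1]
gripper_width: 0.0373
```

```bash
python3 m.py 2
```

```text
13.65 tcp [0.5763 0.0467 0.1448] rot [179.8311   0.0501 -54.5841] J6 11.428851204518656 w 0.036920743869750285
Mz [0.3962 0.2209] t6 [0.3132 0.0612] F [-8.8729  1.1394  9.6534  0.4761  3.1599]
```

Request:
apply_moves --commands '[{"grip": 0.8, "slide": [0, 0, 0.0002], "roll": 3}, {"grip": 0.8, "slide": [0, 0, 0.0004], "roll": 6}, {"grip": 0.8, "slide": [0, 0, 0.0006], "roll": 9}]'

```text
time_s: 14.02
tcp_pos: [0.5763, 0.0467, 0.1443]
eef_rot: [179.8, 0.0, -63.4]
contact_force: [-8.9, 0.8, 10.1]
gripper_width: 0.0374
```

```bash
python3 m.py 2
```

```text
14.075 tcp [0.5763 0.0467 0.1443] rot [179.824    0.0237 -63.5774] J6 2.4332777358506084 w 0.0374204088357508
Mz [0.4305 0.2981] t6 [0.2681 0.016 ] F [-7.4992  0.6185  9.9298  0.5531  3.2211]
```

Contact torque is clear, at about +0.2 N·m over free, or roughly 50 N, with contact estimated near yaw −32°. That is a little over target. I'll back off to free and re-approach with finer moving readings to pin down the contact angle.

Request:
apply_moves --commands '[{"grip": 0.8, "slide": [0, 0, -0.0005], "roll": -8}, {"grip": 0.8, "slide": [0, 0, -0.0011], "roll": -16}, {"grip": 0.8, "slide": [0, 0, -0.0016], "roll": -24}, {"grip": 0.8, "slide": [0, 0, -0.0021], "roll": -32}, {"grip": 0.8, "slide": [0, 0, -0.0027], "roll": -40}]'

```text
time_s: 14.7
tcp_pos: [0.5764, 0.0468, 0.1466]
eef_rot: [179.9, 0.1, -23.1]
contact_force: [-6.8, 1.8, 6.0]
gripper_width: 0.037
```

Request:
apply_moves --commands '[{"grip": 0.8, "slide": [0, 0, 0], "roll": 0}, {"grip": 0.8, "slide": [0, 0, 0.0002], "roll": 3}]'

```text
time_s: 14.95
tcp_pos: [0.5765, 0.0468, 0.1465]
eef_rot: [179.9, 0.1, -26.4]
contact_force: [-7.0, 1.6, 7.4]
gripper_width: 0.0372
```

```bash
python3 m.py 1
```

```text
14.95 tcp [0.5765 0.0468 0.1465] rot [179.8917   0.1218 -26.4049] J6 39.617660420591285 w 0.03716097735415781
Mz [0.2467] t6 [0.8317] F [nan nan nan nan nan]m.py:10: RuntimeWarning: Mean of empty slice.
  print("Mz",M[:,5],"t6",M[:,6],"F",M[1:].mean(0)[:5])
  ret = um.true_divide(
```

Request:
apply_moves --commands '[{"grip": 0.8, "slide": [0, 0, 0.0002], "roll": 3}]'

```text
time_s: 15.08
tcp_pos: [0.5765, 0.0468, 0.1463]
eef_rot: [179.9, 0.1, -29.4]
contact_force: [-8.0, 1.3, 8.2]
gripper_width: 0.0372
```

```bash
python3 m.py 1
```

```text
15.075 tcp [0.5765 0.0468 0.1463] rot [179.8845   0.1137 -29.4461] J6 36.57455123130687 w 0.03721932901897359
Mz [0.2746] t6 [0.452] F [nan nan nan nan nan]m.py:10: RuntimeWarning: Mean of empty slice.
  print("Mz",M[:,5],"t6",M[:,6],"F",M[1:].mean(0)[:5])
  ret = um.true_divide(
```

Request:
apply_moves --commands '[{"grip": 0.8, "slide": [0, 0, 0.0002], "roll": 3}]'

```text
time_s: 15.2
tcp_pos: [0.5764, 0.0468, 0.1461]
eef_rot: [179.9, 0.1, -32.4]
contact_force: [-8.1, 1.8, 8.4]
gripper_width: 0.0373
```

```bash
python3 m.py 1
```

```text
15.2 tcp [0.5764 0.0468 0.1461] rot [179.8723   0.1105 -32.4456] J6 33.574389224681255 w 0.0372735113429088
Mz [0.2472] t6 [0.4247] F [nan nan nan nan nan]m.py:10: RuntimeWarning: Mean of empty slice.
  print("Mz",M[:,5],"t6",M[:,6],"F",M[1:].mean(0)[:5])
  ret = um.true_divide(
```

Request:
apply_moves --commands '[{"grip": 0.8, "slide": [0, 0, 0.0002], "roll": 3}]'

```text
time_s: 15.32
tcp_pos: [0.5764, 0.0468, 0.1459]
eef_rot: [179.9, 0.1, -35.4]
contact_force: [-7.6, 0.8, 7.4]
gripper_width: 0.0371
```

```bash
python3 m.py 1
```

```text
15.325 tcp [0.5764 0.0468 0.1459] rot [179.8674   0.1011 -35.4439] J6 30.57334236651586 w 0.037098742057596244
Mz [0.2942] t6 [0.4096] F [nan nan nan nan nan]m.py:10: RuntimeWarning: Mean of empty slice.
  print("Mz",M[:,5],"t6",M[:,6],"F",M[1:].mean(0)[:5])
  ret = um.true_divide(
```

Request:
apply_moves --commands '[{"grip": 0.8, "slide": [0, 0, 0.0002], "roll": 3}]'

```text
time_s: 15.45
tcp_pos: [0.5764, 0.0468, 0.1458]
eef_rot: [179.9, 0.1, -38.4]
contact_force: [-8.9, 1.2, 8.6]
gripper_width: 0.0372
```

```bash
python3 m.py 1
```

```text
15.45 tcp [0.5764 0.0468 0.1458] rot [179.8613   0.0942 -38.4441] J6 27.57578226358022 w 0.0372132327781378
Mz [0.2838] t6 [0.3937] F [nan nan nan nan nan]m.py:10: RuntimeWarning: Mean of empty slice.
  print("Mz",M[:,5],"t6",M[:,6],"F",M[1:].mean(0)[:5])
  ret = um.true_divide(
```

Request:
apply_moves --commands '[{"grip": 0.8, "slide": [0, 0, 0.0002], "roll": 3}]'

```text
time_s: 15.58
tcp_pos: [0.5764, 0.0468, 0.1456]
eef_rot: [179.9, 0.1, -41.4]
contact_force: [-8.8, 0.9, 8.4]
gripper_width: 0.0372
```

```bash
python3 m.py 1
```

```text
15.575 tcp [0.5764 0.0468 0.1456] rot [179.8567   0.0862 -41.4372] J6 24.578173759462654 w 0.037159618693543665
Mz [0.293] t6 [0.3786] F [nan nan nan nan nan]m.py:10: RuntimeWarning: Mean of empty slice.
  print("Mz",M[:,5],"t6",M[:,6],"F",M[1:].mean(0)[:5])
  ret = um.true_divide(
```

Request:
apply_moves --commands '[{"grip": 0.8, "slide": [0, 0, 0.0002], "roll": 3}]'

```text
time_s: 15.7
tcp_pos: [0.5764, 0.0467, 0.1454]
eef_rot: [179.8, 0.1, -44.4]
contact_force: [-7.2, 0.6, 9.6]
gripper_width: 0.0376
```

```bash
python3 m.py 1
```

```text
15.7 tcp [0.5764 0.0467 0.1454] rot [179.85     0.0784 -44.4396] J6 21.57793914098123 w 0.03755607277684973
Mz [0.2776] t6 [0.3636] F [nan nan nan nan nan]m.py:10: RuntimeWarning: Mean of empty slice.
  print("Mz",M[:,5],"t6",M[:,6],"F",M[1:].mean(0)[:5])
  ret = um.true_divide(
```

Request:
apply_moves --commands '[{"grip": 0.8, "slide": [0, 0, 0.0002], "roll": 3}]'

```text
time_s: 15.82
tcp_pos: [0.5763, 0.0467, 0.1452]
eef_rot: [179.8, 0.1, -47.4]
contact_force: [-8.5, 0.8, 9.6]
gripper_width: 0.0372
```

```bash
python3 m.py 1
```

```text
15.825 tcp [0.5763 0.0467 0.1452] rot [179.8416   0.0718 -47.4347] J6 18.581284394400388 w 0.037231402245199774
Mz [0.3356] t6 [0.3486] F [nan nan nan nan nan]m.py:10: RuntimeWarning: Mean of empty slice.
  print("Mz",M[:,5],"t6",M[:,6],"F",M[1:].mean(0)[:5])
  ret = um.true_divide(
```

Joint-6 torque while moving turns out to be a very quiet indicator: flat when free, then falling linearly at 0.005 N·m/deg. It puts contact nearer J6 ≈ 44°, earlier than the noisier Mz suggests. I'll rerun from clearly free at a constant rate to settle it.

```bash
cat > q.py <<'E'
from plant import get_state
s=get_state();print(round(s["time_s"],3),"J6 %.2f t6 %.4f Mz %.4f"%(s["joints"][5],s["joint_torque"][5],s["moment"][2]),"F",s["contact_force"].round(1),"z",round(s["tcp_pos"][2],4),"qd6",round(s["qd"][5],2))
E
python3 q.py
```

```text
15.825 J6 18.58 t6 0.3486 Mz 0.3356 F [-8.5  0.8  9.6] z 0.1452 qd6 -23.89
```

Request:
apply_moves --commands '[{"grip": 0.8, "slide": [0, 0, -0.0007], "roll": -10}, {"grip": 0.8, "slide": [0, 0, -0.0013], "roll": -20}, {"grip": 0.8, "slide": [0, 0, -0.002], "roll": -30}, {"grip": 0.8, "slide": [0, 0, -0.0027], "roll": -40}, {"grip": 0.8, "slide": [0, 0, -0.0034], "roll": -50}]'

```text
time_s: 16.45
tcp_pos: [0.5765, 0.047, 0.1484]
eef_rot: [180.0, 0.2, 2.9]
contact_force: [-7.2, 2.5, 6.3]
gripper_width: 0.0368
```

Request:
apply_moves --commands '[{"grip": 0.8, "slide": [0, 0, -0.0006], "roll": -9}, {"grip": 0.8, "slide": [0, 0, -0.0006], "roll": -9}, {"grip": 0.8, "slide": [0, 0, -0.0004], "roll": -6}, {"grip": 0.8, "slide": [0, 0, -0.0002], "roll": -3}, {"grip": 0.8, "slide": [0, 0, 0], "roll": 0}]'

```text
time_s: 17.08
tcp_pos: [0.5765, 0.047, 0.1484]
eef_rot: [180.0, 0.2, 2.5]
contact_force: [-7.3, 0.9, 5.9]
gripper_width: 0.037
```

```bash
python3 q.py
```

```text
17.075 J6 68.57 t6 0.4783 Mz 0.2322 F [-7.3  0.9  5.9] z 0.1484 qd6 -23.82
```

Request:
apply_moves --commands '[{"grip": 0.8, "slide": [0, 0, 0.0002], "roll": 3}, {"grip": 0.8, "slide": [0, 0, 0.0004], "roll": 6}]'

```text
time_s: 17.32
tcp_pos: [0.5765, 0.0469, 0.148]
eef_rot: [180.0, 0.1, -3.4]
contact_force: [-7.3, 1.0, 5.7]
gripper_width: 0.0372
```

```bash
python3 q.py
```

```text
17.325 J6 62.57 t6 0.4777 Mz 0.2363 F [-7.3  1.   5.7] z 0.148 qd6 -23.81
```

Request:
apply_moves --commands '[{"grip": 0.8, "slide": [0, 0, 0.0002], "roll": 3}, {"grip": 0.8, "slide": [0, 0, 0.0004], "roll": 6}]'

```text
time_s: 17.58
tcp_pos: [0.5765, 0.0469, 0.1476]
eef_rot: [179.9, 0.1, -9.5]
contact_force: [-7.3, 1.7, 6.0]
gripper_width: 0.0369
```

```bash
python3 q.py
```

```text
17.575 J6 56.57 t6 0.4774 Mz 0.1795 F [-7.3  1.7  6. ] z 0.1476 qd6 -23.94
```

Request:
apply_moves --commands '[{"grip": 0.8, "slide": [0, 0, 0.0002], "roll": 3}, {"grip": 0.8, "slide": [0, 0, 0.0004], "roll": 6}]'

```text
time_s: 17.82
tcp_pos: [0.5765, 0.0469, 0.1472]
eef_rot: [179.9, 0.1, -15.5]
contact_force: [-7.1, 0.9, 7.5]
gripper_width: 0.0375
```

```bash
python3 q.py
```

```text
17.825 J6 50.57 t6 0.4771 Mz 0.2280 F [-7.1  0.9  7.5] z 0.1472 qd6 -23.81
```

Request:
apply_moves --commands '[{"grip": 0.8, "slide": [0, 0, 0.0002], "roll": 3}, {"grip": 0.8, "slide": [0, 0, 0.0004], "roll": 6}]'

```text
time_s: 18.08
tcp_pos: [0.5765, 0.0468, 0.1468]
eef_rot: [179.9, 0.1, -21.4]
contact_force: [-7.2, 0.3, 6.4]
gripper_width: 0.037
```

```bash
python3 q.py
```

```text
18.075 J6 44.57 t6 0.4771 Mz 0.2374 F [-7.2  0.3  6.4] z 0.1468 qd6 -23.85
```

Request:
apply_moves --commands '[{"grip": 0.8, "slide": [0, 0, 0.0002], "roll": 3}, {"grip": 0.8, "slide": [0, 0, 0.0004], "roll": 6}]'

```text
time_s: 18.32
tcp_pos: [0.5765, 0.0468, 0.1464]
eef_rot: [179.9, 0.1, -27.5]
contact_force: [-6.4, 1.7, 7.5]
gripper_width: 0.037
```

```bash
python3 q.py
```

```text
18.325 J6 38.57 t6 0.4486 Mz 0.2150 F [-6.4  1.7  7.5] z 0.1464 qd6 -23.96
```

Request:
apply_moves --commands '[{"grip": 0.8, "slide": [0, 0, 0.0002], "roll": 3}, {"grip": 0.8, "slide": [0, 0, 0.0004], "roll": 6}]'

```text
time_s: 18.58
tcp_pos: [0.5764, 0.0468, 0.1461]
eef_rot: [179.9, 0.1, -33.4]
contact_force: [-7.6, 1.5, 7.3]
gripper_width: 0.0368
```

```bash
python3 q.py
```

```text
18.575 J6 32.58 t6 0.4183 Mz 0.2804 F [-7.6  1.5  7.3] z 0.1461 qd6 -23.86
```

Request:
apply_moves --commands '[{"grip": 0.8, "slide": [0, 0, 0.0002], "roll": 3}, {"grip": 0.8, "slide": [0, 0, 0.0004], "roll": 6}]'

```text
time_s: 18.82
tcp_pos: [0.5764, 0.0468, 0.1457]
eef_rot: [179.9, 0.1, -39.4]
contact_force: [-8.4, 1.9, 7.8]
gripper_width: 0.037
```

```bash
python3 q.py
```

```text
18.825 J6 26.58 t6 0.3884 Mz 0.2880 F [-8.4  1.9  7.8] z 0.1457 qd6 -23.94
```

Clean result: free torque is 0.4771, contact is at J6 = 44.2°, and the slope is 0.0050 N·m/deg. Mz agrees, with about 0.226 when free. The +0.15 N·m for 40 N falls at J6 ≈ 14.4°, so 12° more.

Request:
apply_moves --commands '[{"grip": 0.8, "slide": [0, 0, 0.0002], "roll": 3}, {"grip": 0.8, "slide": [0, 0, 0.0004], "roll": 6}, {"grip": 0.8, "slide": [0, 0, 0.0006], "roll": 9}, {"grip": 0.8, "slide": [0, 0, 0.0008], "roll": 12}]'

```text
time_s: 19.32
tcp_pos: [0.5763, 0.0468, 0.145]
eef_rot: [179.8, 0.1, -51.4]
contact_force: [-8.1, 0.8, 9.9]
gripper_width: 0.037
```

```bash
python3 q.py
```

```text
19.325 J6 14.58 t6 0.3270 Mz 0.3709 F [-8.1  0.8  9.9] z 0.145 qd6 -23.75
```

+0.150 N·m on J6 and +0.145 on Mz, so about 39–40 N. Settle, then let go.

Request:
apply_moves --commands '[{"grip": 0.8, "slide": [0, 0, 0], "roll": 0}, {"grip": 0.8, "slide": [0, 0, 0], "roll": 0}]'

```text
time_s: 19.58
tcp_pos: [0.5764, 0.0468, 0.145]
eef_rot: [179.8, 0.1, -51.4]
contact_force: [-8.4, 0.2, 8.7]
gripper_width: 0.0372
```

Request:
apply_moves --commands '[{"grip": 0.4, "slide": [0, 0, 0], "roll": 0}, {"grip": 0.2, "slide": [0, 0, 0], "roll": 0}, {"grip": 0, "slide": [0, 0, 0], "roll": 0}, {"grip": 0, "slide": [0, 0, 0], "roll": 0}, {"grip": 0, "slide": [0, 0, 0], "roll": 0}]'

```text
time_s: 20.2
tcp_pos: [0.5781, 0.0472, 0.1447]
eef_rot: [180.0, -0.0, -51.4]
contact_force: [1.8, 0.0, 0.3]
gripper_width: 0.0815
```

```bash
python3 q.py
python3 - <<'E'
from h import *
p,d=capture("wrist");cv2.imwrite("pics/wrist5.png",p[:,:,::-1])
E
```

```text
20.2 J6 14.65 t6 0.0001 Mz 0.0172 F [1.8 0.  0.3] z 0.1447 qd6 -0.02
```

View pics/wrist5.png

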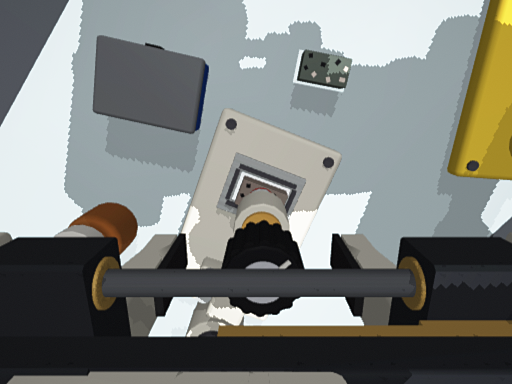

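The wrist view shows the knob at (262,275) free between the open pads, with the arm over the nest. Lifting straight up and moving clear of the view.

Request:
apply_moves --commands '[{"grip": 0, "slide": [0, 0, -0.02], "roll": 0}, {"grip": 0, "slide": [0, 0, -0.05], "roll": 0}, {"grip": 0, "slide": [0, 0, -0.09], "roll": 0}, {"grip": 0, "slide": [0, 0, -0.12], "roll": 0}, {"grip": 0, "slide": [0, 0, -0.12], "roll": 0}]'

```text
time_s: 20.88
tcp_pos: [0.5793, 0.0474, 0.2676]
eef_rot: [-179.7, -0.1, -51.4]
contact_force: [-0.2, -0.2, -0.3]
gripper_width: 0.0879
```

Request:
apply_moves --commands '[{"grip": 0, "slide": [-0.05, -0.01, 0], "roll": 0}, {"grip": 0, "slide": [-0.09, -0.04, 0], "roll": 0}, {"grip": 0, "slide": [-0.13, -0.07, 0], "roll": 0}, {"grip": 0, "slide": [-0.18, -0.1, 0], "roll": 0}, {"grip": 0, "slide": [-0.22, -0.14, 0], "roll": 0}]'

```text
time_s: 21.5
tcp_pos: [0.5491, 0.3081, 0.2643]
eef_rot: [180.0, 0.0, -51.3]
contact_force: [0.5, 0.4, 0.5]
gripper_width: 0.0876
```

```bash
python3 q.py
python3 - <<'E'
from h import *
np.set_printoptions(precision=4,suppress=True)
for n,b in [("scene",(120,290,220,390)),("top",(130,310,130,310))]:
    p,d=capture(n);c=get_calibration(n)
    cv2.imwrite(f"pics/{n}6.png",cv2.resize(p[b[0]:b[1],b[2]:b[3],::-1],None,fx=3.4,fy=3.3,interpolation=cv2.INTER_CUBIC))
    for k in ["knob","specimen","spare","jar","slidebox"]:
        for r in boxes_of(k,n)[:2]: print(n,k,round(r["score"],2),w2(c,r["position"]))
    for r in cut_out("knob",n)[:2]:
        P=cloud(c,d,r["mask"]);T=P[P[:,2]>np.percentile(P[:,2],90)-.006];print("mask",len(T),(T.max(0)+T.min(0))/2,np.ptp(T,axis=0),np.percentile(P[:,2],90))
E
```

```text
21.5 J6 -8.36 t6 0.6211 Mz -0.0623 F [0.5 0.4 0.5] z 0.2643 qd6 -26.87
scene knob 0.84 [ 0.4763 -0.2218  0.1866]
scene knob 0.66 [0.5837 0.051  0.1739]
scene specimen 0.68 [0.5905 0.0555 0.0415]
scene spare 0.67 [ 0.6019 -0.0706  0.0166]
scene spare 0.21 [0.5916 0.0553 0.0405]
scene jar 0.82 [0.6891 0.1749 0.0771]
scene slidebox 0.86 [0.7154 0.0343 0.0403]
mask 324 [0.5752 0.0481 0.1769] [0.0411 0.0397 0.0077] 0.1788486368628174
mask 182 [ 0.4702 -0.2247  0.1845] [0.0398 0.0373 0.0075] 0.18676284427634324
top knob 0.9 [ 0.4732 -0.2214  0.1867]
top knob 0.64 [0.5724 0.0453 0.1763]
top specimen 0.51 [0.5565 0.0359 0.0398]
top spare 0.67 [ 0.5953 -0.0698  0.018 ]
top jar 0.63 [0.6643 0.1673 0.0753]
top slidebox 0.86 [0.7104 0.0286 0.0331]
mask 427 [ 0.4697 -0.2274  0.1849] [0.0389 0.0407 0.0077] 0.1867222654245295
mask 392 [0.5748 0.0472 0.1766] [0.0385 0.0387 0.0076] 0.1785593171701834
```

View pics/scene6.png

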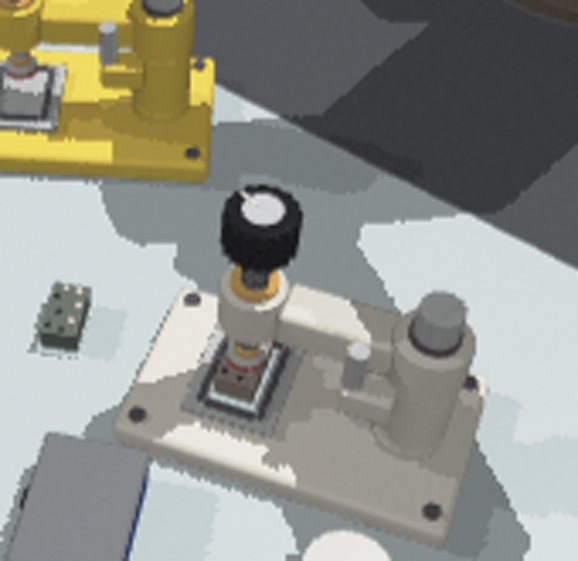

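View pics/top6.png

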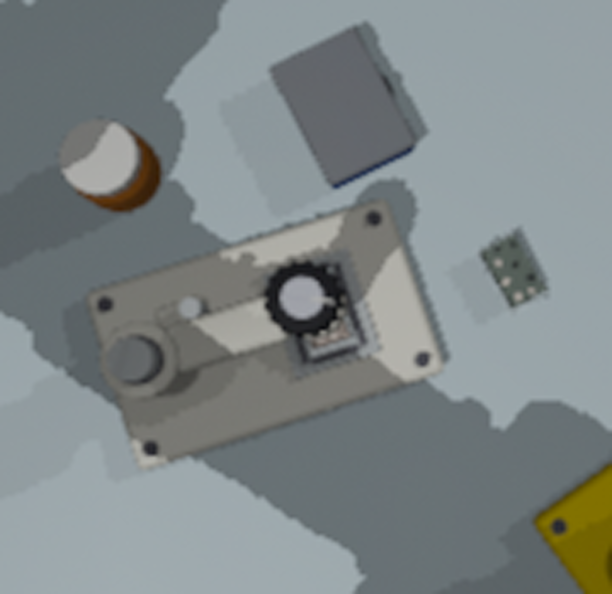

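The scene crop shows the foot's red face on the specimen at (245,370) and the arm at its stop peg. The top crop shows the knob at (303,297) over the nest, and the bystanders are where they were. Letting the arm settle, then handing in.

Request:
apply_moves --commands '[{"grip": 0, "slide": [0, 0, 0], "roll": 0}, {"grip": 0, "slide": [0, 0, 0], "roll": 0}, {"grip": 0, "slide": [0, 0, 0], "roll": 0}]'

```text
time_s: 22.58
tcp_pos: [0.55, 0.3065, 0.2647]
eef_rot: [180.0, 0.0, -51.4]
contact_force: [-0.5, 0.1, -0.3]
gripper_width: 0.0878
```

```bash
python3 q.py; python3 -c "
from plant import close_job
print(close_job())"
```

```text
22.575 J6 -8.23 t6 0.0000 Mz -0.0300 F [-0.5  0.1 -0.3] z 0.2647 qd6 -0.03
the job is handed in; nothing more can be done
None
```

The specimen is clamped at about 40 N, the robot has let go and moved clear, and the job is handed in at 22.6 s.

**Swing:** I gripped the cream press's knob and swung the arm about 48° to its stop. Further pushing moved nothing and the sideways force rose to about 15 N.

**Clamping:** The first wind-down overshot to about 50–55 N, well under the 90 N limit. I backed off until the foot was free, found the contact angle again and wound down to +0.150 N·m over free turning by the wrist joint and +0.145 by the tool moment.

**Last checks:**
- The knob is over the nest at (0.575, 0.0475) and about 8 mm lower than at the start, which matches the turn made.
- The red foot is on the specimen, and the specimen looks seated in its nest.
- The spare, jar and slide box measure within about 5 mm of where they were, about the detector's accuracy.
- The robot is touching nothing.

**One disagreement:** The torque implies a spring of about 20 N/mm, not the stated 25. By screw travel alone the clamp would be about 49 N; I trusted the torque.

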